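# Lock the filter unit's cover

## Robot

A 7-joint arm with a two-finger parallel gripper is mounted at the origin on the work surface. World frame = base frame: x ahead of the robot, y to its left, z up, the work surface at z = 0. Lengths are in m, angles in rad, forces in N, time in s.
With the tool pointing down it reaches from about 0.425 to 0.925 m from the base axis. Payload 6.8 kg.
Tool frame: the origin (TCP) lies midway between the tips of the shut fingers; the grasp point (between the pads) lies 19 mm behind it; z points along the fingers, x is the direction in which the jaws open and shut, and the axes are right-handed (so a half turn about z gives the same grasp; the last joint's range is limited). The gripper opens to 85 mm and grips with 20 to 120 N. Pads are 22 mm wide; open, the fingers measure 114 mm over their backs; the gripper's body (76 mm by 85 mm) begins 54 mm behind the grasp point. The pads swing forward as they close: fully open they stand 13 mm farther back than shut.
Start: joints at [1.05, 0.477, 0.022, 1.555, -0.011, 1.109, -0.083], TCP at [0.271, -0.618, 0.231] pointing down, gripper open.
Joint ranges: [-2.96, 2.96], [-0.34, 2.1], [-1.41, 1.46], [0.24, 2.44], [-1.37, 4.51], [0.17, 1.92], [-2.96, 2.96]. Speed limits (rad/s): [2.39, 2.39, 3.14, 3.14, 3.14, 3.14, 3.14].

## Interface

Orientations are given as a unit quaternion [w, x, y, z].
In Python, from station import bot, imaging, nets gives the robot as it stands. The module is installed in compiled form; this text tells all that it offers.
- The arm moves only by the tool apply_moves, never from a script. Its argument "moves" is text: rows parted by semicolons, each of 7 numbers parted by spaces: the gripper command: -1 is fully open, 1 is shut, values between are in proportion, then the shift along the tool's x, y, z normalised to -1 to 1, where 1 is 120 mm, then the turn, a rotation vector about the tool's x, y, z normalised to -1 to 1, where 1 is 4 degrees. In form: hand dx dy dz rx ry rz; .... A call has 1 to 12 rows; each row shifts and turns the commanded pose from where the row before left it, along the tool's axes as they then stand; what a row does not reach is not made up. A row lasts 1/12 s, in which the tool goes at most 41.7 mm and 7.16 degrees, less where a joint would pass 70% of its speed; a pose out of reach is approached as far as the arm can. A call with a number of a shift or a turn outside -1 to 1 is refused whole. A call with a gripper value outside its range is refused whole. The fingers move at their own pace and stop on an object; "force" is the grip in N (left out, the last holds). Time passes only in rows, so rows that do not move let the fingers close. It gives the time, the measured TCP pose, the force and the opening at its end, in the units of the state.
- bot.get_obs(): the state, without advancing time (a new reading comes with each control period).
- imaging.read_camera(name): name is "side" or "top" or "wrist"; returns a dict with "image" (480x640x3 uint8, red, green, blue), "fx", "fy", "cx", "cy" (pixels), "view" (4x4, takes a point from world to camera coordinates); the wrist camera has in their place "mount" (4x4, takes a point from camera to tool coordinates, whose origin is the TCP and whose axes are the tool frame's). Camera axes: x right, y down, z forward; pixel columns grow to the right and rows downward; lengths in m; the calibration is good to about 2 mm. A picture is of the moment at which its call begins: read the wrist's pose just before it. There is no depth.
- bot.hand_in(): hands the job in, once; it reports no verdict.
Trained networks look in a picture, given as the dict that the camera call returned (one of the last four; its "shot" number tells which), for a name from the list of things; names that differ only in an ending like _2 or _b are one class to them, and where a whole thing is asked for, a point or a joint stands for the part that bears it (a point fixed in the world has none). Each returns a list of dicts, best first, with "score" (0 to 1); they miss things now and then, are a little off and sometimes report something else, mostly with a low value. They report only what shows in the picture. A call takes as long as a camera call.
- nets.spot_in(picture, name): "rect" ([left, top, right, bottom] in pixels, round what is visible of it).
- nets.outline_of(picture, name): "region" (480x640 bool, what is visible of it) and "rect" ([left, top, right, bottom] in pixels, round what is visible of it).
- nets.spot_point(picture, name): "location" ([column, row] in pixels: a listed point, or the origin of a listed thing).
The state is a dict: "t": time; "q": joint angles; "joint_vel": joint speeds; "joint_torque": joint torques, N m; "eef_pos": TCP position; "tool_rot": TCP orientation; "contact_force": force on the tool from outside, world axes, zero at the start; "torque": the same for the moment, N m; "gripper_width": opening from 0.0 (shut) to 1.0 (fully open).
Only numpy, scipy, OpenCV 4.12 (cv2) and the standard library are available. Lean on these libraries where they do the work, as an engineer would, in place of code of your own. Each camera call takes 0.05 s, during which the arm holds its last target.

## Task

The hinged top cover of the white filter box on the lab bench has been left ajar. Push it down fully shut, then set your fingertips in the slot of its round fastener and turn it clockwise, seen from above, to its stop (about a quarter turn), so that the cover is locked. Nothing is to be gripped: do not raise the cover any farther on the way, leave the bottles and the beaker standing where they are, and finish clear of everything.

Things in the scene. Friction and masses are not known exactly. Their poses are not given: they have to be found in the camera images.
- unit: White filter box fixed to the bench, 280 (x) x 260 (y) x 100 mm high. Origin under its centre at bench height; x runs from the front to the hinge at the back, y to its left, z up. Grey cover on top: x -100 to +110, y -100 to +100 mm, 10 mm thick; shut, it lies level, upper face 110 mm above the bench. Hinge axis: along y at x +110, z 100 mm.
- cover (a joint): Angle of the cover about its hinge: 0 fully shut (a hard stop), growing as the front edge rises. It starts 0.14 to 0.30 rad open. The hinge is stiff: the cover stays wherever it is left and takes 2 to 5 N near its front to push down.
- cover_pad (a point): A clear spot on the cover's upper face, good for pushing: on the 50 mm wide plain strip to the left of the fastener, 165 mm from the hinge axis. Axes as the unit's, tilted with the cover. With the cover shut it lies at x -55, y +76, z 110 mm in the unit's frame.
- slot (a point): Slot centre at the fastener's top: x -45, y 0, z 130 mm in the unit's frame when shut. Steel disc, 80 mm across, turns in a fixed collar (inside 82, outside 100 mm) of the same height, 20 mm above the cover. The slot is 30 mm wide, 16 mm deep, flat-floored, and runs right across the disc, its ends closed by the collar. Frame turns with the disc: y along the slot, z up.
- fastener (a joint): Turn of the fastener: 0 unlocked (slot along the unit's y), growing clockwise from above to 1.571 at its stop (locked; slot along the unit's x, towards the pip on the collar). Starts at 0 to 0.35, stays where left, 0.12 Nm of friction. Its cam tongue slides freely under the box's front rim only with the cover shut (ajar, it jams near 0.75) and then holds it down.
- amber_bottle: Loose capped amber bottle, 64 mm in diameter, 130 mm high, standing beside the box. Origin under its centre. Not to be disturbed.
- clear_bottle: Loose capped clear bottle, 60 mm in diameter, 120 mm high, standing beside the box. Origin under its centre. Not to be disturbed.
- beaker: Loose open glass beaker, 70 mm in diameter, 90 mm high, standing on the right of the box, behind a bottle. Origin under its centre. Not to be disturbed.

How it is judged:
On the way, in this order (a step that is already met when the one before it is completed fails the run):
1. the cover is pushed fully shut (within 0.02 rad) before the fastener is turned (value of joint cover below 0.02 rad and value of joint fastener below 0.6 rad), for 0.2 s.
2. the fingers turn the fastener past 0.8 rad with the cover shut (value of joint fastener above 0.8 rad and value of joint cover below 0.025 rad and contact force between the fingers and unit above 0.2 N).
At the end, for the whole second after the job is handed in: The cover is shut (joint within 0.025 rad of 0), the fastener stands within about 0.15 rad of its locked stop (joint above 1.42 rad) and at rest, and the bottles and the beaker are within 30 mm of where they started (value of joint cover below 0.025 rad and value of joint fastener above 1.42 rad and velocity of joint fastener below 0.05 rad/s and distance of each of amber_bottle, clear_bottle, beaker from where it was at the start of the episode below 0.03 m); the robot touches nothing.
It fails at once if the cover is lifted open beyond 0.36 rad (value of joint cover above 0.36 rad).
It fails at once if a bottle or the beaker is moved by more than 30 mm, or tipped (distance of any of amber_bottle, clear_bottle, beaker from where it was at the start of the episode above 0.03 m or angle between any of amber_bottle, clear_bottle, beaker's own z axis and vertical above 0.35 rad).
It also fails if it takes over 48 s, if anything falls off the work surface, if the arm or the gripper's body presses on something with over 40 N, if the wrist force passes 120 N, or if a joint passes its speed limit or range.

## Working session

There is one attempt and no reset: what is moved stays moved. The work goes in short steps, Python scripts to look and compute and a tool call to move; the robot and the scene stay as the last step left them, time stands still between calls to the robot, and variables do not carry over. Pictures are saved under pics/ and viewed, and the job is handed in when it is done.

Besides the shell and the picture viewer there is one more tool, called after "Request:" by a JSON object that holds its "fn" and its "kwargs". apply_moves: Moves the arm, as the interface text tells. Scaled input: -1 to 1 covers 120 mm each way for a shift and 4 degrees each way for a turn. Its arguments: {"type":"object","properties":{"moves":{"type":"string"},"force":{"type":"number"}},"required":["moves"]}

```bash
mkdir -p pics; cat > h.py <<'E'
from station import bot, imaging, nets
import numpy as np, cv2
from scipy.spatial.transform import Rotation as R
def snap(n,f):
    p=imaging.read_camera(n); cv2.imwrite('pics/'+f,p['image'][:,:,::-1]); return p
def ray(p,uv):
    V=np.array(p['view']); d=np.array([(uv[0]-p['cx'])/p['fx'],(uv[1]-p['cy'])/p['fy'],1.])
    Rm=V[:3,:3]; return -Rm.T@V[:3,3], Rm.T@d
def atz(p,uv,z):
    o,d=ray(p,uv); return o+d*(z-o[2])/d[2]
def tri(a,ua,b,ub):
    o1,d1=ray(a,ua);o2,d2=ray(b,ub)
    s=np.linalg.lstsq(np.c_[d1,-d2],o2-o1,rcond=None)[0]
    p1=o1+s[0]*d1;p2=o2+s[1]*d2
    return (p1+p2)/2,np.linalg.norm(p1-p2)
def proj(p,X):
    V=np.array(p['view']);c=V[:3,:3]@np.asarray(X)+V[:3,3]
    return np.array([p['fx']*c[0]/c[2]+p['cx'],p['fy']*c[1]/c[2]+p['cy']])
E
python3 - <<'E'
from h import *
np.set_printoptions(precision=4,suppress=True)
o=bot.get_obs(); print(o['t'],o['eef_pos'],o['tool_rot'],o['contact_force'])
P={}
for n in ('top','side'):
    p=P[n]=snap(n,n+'0.png'); print(n,-np.array(p['view'])[:3,:3].T@np.array(p['view'])[:3,3])
    for k in ('unit','cover_pad','slot','amber_bottle','clear_bottle','beaker'):
        r=nets.spot_point(p,k); s=nets.spot_in(p,k)
        print(k,[(np.round(x['location']),round(x['score'],2)) for x in r[:2]],[(np.round(x['rect']),round(x['score'],2)) for x in s[:2]])
        P[n,k]=r[0]['location'] if r else None
for k in ('unit','cover_pad','slot','amber_bottle','clear_bottle','beaker'):
    if P['top',k] is not None and P['side',k] is not None: print(k,tri(P['top'],P['top',k],P['side'],P['side',k]))
E
```

```text
0.0 [ 0.2706 -0.6178  0.2303] [-0.0004  0.837  -0.5472 -0.0008] [-0.2046  0.8049  0.5047]
top [0.4328 0.0424 1.2059]
unit [(array([386., 249.]), 0.86), (array([286., 319.]), 0.55)] [(array([316., 169., 471., 331.]), 0.91)]
cover_pad [(array([368., 276.]), 0.64)] [(array([337., 183., 458., 301.]), 0.63)]
slot [(array([400., 264.]), 0.61)] [(array([382., 246., 423., 281.]), 0.68)]
amber_bottle [(array([365., 277.]), 0.68), (array([485., 264.]), 0.65)] [(array([472., 247., 517., 282.]), 0.69), (array([381., 243., 423., 280.]), 0.24)]
clear_bottle [(array([288., 319.]), 0.88), (array([490., 264.]), 0.6)] [(array([271., 305., 298., 328.]), 0.92)]
beaker [(array([480., 210.]), 0.68)] [(array([468., 185., 510., 219.]), 0.86), (array([383., 245., 423., 283.]), 0.33)]
side [ 0.5419 -0.8088  0.6834]
unit [(array([314., 330.]), 0.71)] [(array([226., 241., 412., 396.]), 0.82)]
cover_pad [(array([273., 250.]), 0.66)] [(array([249., 243., 387., 321.]), 0.7)]
slot [(array([288., 270.]), 0.91)] [(array([269., 254., 314., 285.]), 0.74)]
amber_bottle [(array([295., 436.]), 0.74)] [(array([273., 372., 316., 451.]), 0.92), (array([268., 255., 312., 278.]), 0.52)]
clear_bottle [(array([243., 263.]), 0.58)] [(array([232., 216., 259., 258.]), 0.98)]
beaker [(array([383., 428.]), 0.88)] [(array([366., 374., 407., 437.]), 0.9), (array([268., 256., 312., 282.]), 0.28)]
unit (array([ 0.5571, -0.1358, -0.0066]), np.float64(0.0002828807135641212))
cover_pad (array([ 0.4864, -0.077 ,  0.1493]), np.float64(0.0014463815494314498))
slot (array([ 0.5118, -0.1399,  0.1506]), np.float64(0.0040133098457322495))
amber_bottle (array([ 0.5069, -0.1265, -0.3688]), np.float64(0.009863381918658458))
clear_bottle (array([ 0.4   ,  0.085 , -0.0022]), np.float64(0.00013488526974515927))
beaker (array([ 0.6521, -0.3565, -0.0106]), np.float64(0.00941579126949483))
```

View pics/top0.png

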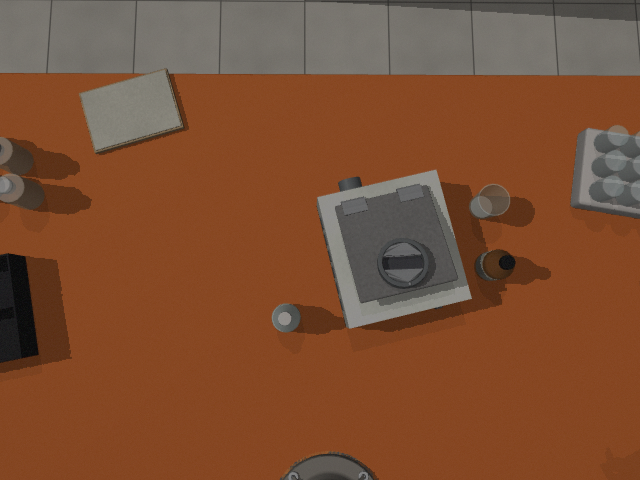

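View pics/side0.png

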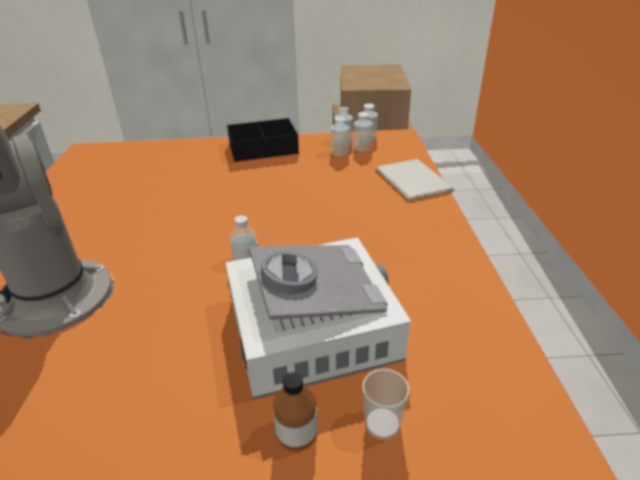

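```bash
python3 - <<'E'
from h import *
for n in('top','side'):
    i=cv2.imread(f'pics/{n}0.png'); c=i[160:340,260:530] if n=='top' else i[200:460,210:430]
    cv2.imwrite(f'pics/{n}0z.png',cv2.resize(c,None,fx=2.9 if n=='top' else 2.3,fy=2.9 if n=='top' else 2.3,interpolation=2))
E
```

```text
(no output)
```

View pics/top0z.png

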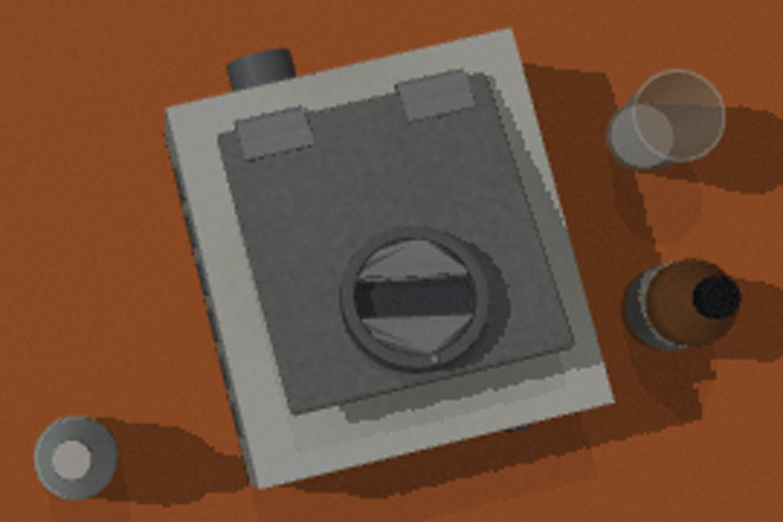

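View pics/side0z.png

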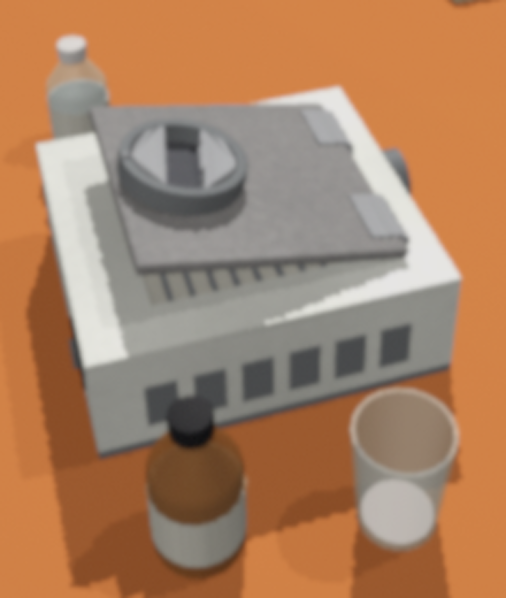

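```bash
python3 - <<'E'
from h import *
np.set_printoptions(precision=4,suppress=True)
p=imaging.read_camera('top')
for uv in [(318,197),(437,172),(470,300),(348,327)]: print(atz(p,uv,.1))
i=p['image'].astype(int)
m=((i.min(2)>120)).astype(np.uint8); 
r=nets.outline_of(p,'unit')[0]['region']; print(r.sum())
c=max(cv2.findContours(r.astype(np.uint8),0,2)[0],key=cv2.contourArea)
print(cv2.minAreaRect(c), cv2.boxPoints(cv2.minAreaRect(c)))
E
```

```text
[0.6553 0.0208 0.1   ]
[ 0.7094 -0.2314  0.1   ]
[ 0.4404 -0.2906  0.1   ]
[ 0.3867 -0.0394  0.1   ]
17304
((391.2941589355469, 243.67648315429688), (148.43179321289062, 128.3013458251953), 75.96376037597656) [[311.0589 187.2353]
 [435.5294 156.1177]
 [471.5294 300.1177]
 [347.0589 331.2353]]
```

```bash
python3 - <<'E'
from h import *
np.set_printoptions(precision=4,suppress=True)
p=imaging.read_camera('top');s=imaging.read_camera('side')
C=np.array([.548,-.1352]);y=.2145
Rz=R.from_euler('z',y).as_matrix()
def U(v): return Rz@np.array(v)+[*C,0]
for a,b in(((361,302.4),(251.3,247)),((457.6,279.7),(272,315))):
    X,e=tri(p,a,s,b);print(X,e,Rz.T@(X-[*C,0]))
# slot axis ends in top picture (zoom coords)
f=lambda u,v:(u/2.9+260,v/2.9+160)
for z in(.15,.165):
    A=atz(p,f(356,301),z);B=atz(p,f(471,297),z);print(A,B,np.linalg.norm(A-B),'fast',np.degrees(y)-np.degrees(np.arctan2(-(A-B)[0],(A-B)[1])))
print('pad',U([-.055,.076,.11]),'slot',U([-.045,0,.13]))
for k,uv in(('amber',(295,436)),('beaker',(383,428))): print(k,atz(s,uv,0))
o=bot.get_obs();M=R.from_quat(np.array(o['tool_rot'])[[1,2,3,0]]).as_matrix();print(M)
print('tool x yaw',np.degrees(np.arctan2(M[1,0],M[0,0])),o['q'],o['gripper_width'])
for th in(.2,.25):
    c,sn=np.cos(th),np.sin(th)
    g=lambda dx,dz,yy:U([.11+dx*c+dz*sn*1, yy, .1-dx*sn+dz*c])
    print(th,'slot pred',g(-.155,.03,0),proj(p,g(-.155,.03,0)),proj(s,g(-.155,.03,0)),'pad',g(-.165,.01,.076),proj(p,g(-.165,.01,.076)),proj(s,g(-.165,.01,.076)))
E
```

```text
[ 0.44   -0.0612  0.1481] 0.008053940920811667 [-0.0898  0.0953  0.1481]
[ 0.4841 -0.2521  0.1503] 0.008790587633876632 [-0.0873 -0.1006  0.1503]
[ 0.5113 -0.1055  0.15  ] [ 0.5139 -0.1841  0.15  ] 0.07858921261444697 fast 10.382319868756685
[ 0.5102 -0.1034  0.165 ] [ 0.5128 -0.1809  0.165 ] 0.07747273849535831 fast 10.382319868756769
pad [ 0.4781 -0.0726  0.11  ] slot [ 0.504  -0.1448  0.13  ]
amber [ 0.5161 -0.3669  0.    ]
beaker [ 0.6555 -0.3625  0.    ]
[[ 0.4012 -0.916   0.    ]
 [-0.916  -0.4012 -0.    ]
 [ 0.     -0.     -1.    ]]
tool x yaw -66.34942103165095 [ 1.0499  0.477   0.0224  1.5554 -0.0115  1.1093 -0.0831] 0.9983456883563355
0.2 slot pred [ 0.5129 -0.1429  0.1602] [402.508  262.5683] [286.9783 266.8149] pad [ 0.4832 -0.0715  0.1426] [365.3415 278.2722] [271.9135 251.6563]
0.25 slot pred [ 0.516  -0.1422  0.1674] [402.7706 260.68  ] [288.5201 263.2559] pad [ 0.4855 -0.071   0.1505] [365.5017 276.9181] [272.8094 248.0828]
```

Request:
{"fn": "apply_moves", "kwargs": {"moves": "1 0 0 -0.2 0 0 -1;1 0 0 -0.2 0 0 -1;1 0 0 -0.2 0 0 -1;1 0 0 0 0 0 -1;1 0 0 0 0 0 -1;1 0 0 0 0 0 -1;1 0 0 0 0 0 -1;1 0 0 0 0 0 -1;1 0 0 0 0 0 -1;1 0 0 0 0 0 -1;1 0 0 0 0 0 -1;1 0 0 0 0 0 -1", "force": 40}}

```text
t: 2.5
eef_pos: [0.2708, -0.6183, 0.3033]
tool_rot: [-0.0, 0.987, -0.158, -0.0]
contact_force: [0.5, 0.1, 1.0]
gripper_width: 0.001
```

Request:
{"fn": "apply_moves", "kwargs": {"moves": "1 0 0 0 0 0 -1;1 0 0 0 0 0 -1;1 0 0 0 0 0 -1;1 0 0 0 0 0 -1;1 0 0 0 0 0 -1;1 0 0 0 0 0 -1;1 0 0 0 0 0 -1;1 0 0 0 0 0 -1;1 0 0 0 0 0 -1;1 0 0 0 0 0 -1;1 0 0 0 0 0 -1;1 0 0 0 0 0 -1"}}

```text
t: 3.5
eef_pos: [0.2707, -0.6183, 0.3033]
tool_rot: [-0.0, 0.966, 0.257, -0.0]
contact_force: [-0.6, 0.1, 0.3]
gripper_width: -0.001
```

Request:
{"fn": "apply_moves", "kwargs": {"moves": "1 0 0 0 0 0 -1;1 0 0 0 0 0 -1;1 0 0 0 0 0 -1;1 0 0 0 0 0 -1;1 0 0 0 0 0 -1;1 0 0 0 0 0 -1;1 0 0 0 0 0 -1;1 0 0 0 0 0 -1;1 0 0 0 0 0 -1;1 0 0 0 0 0 -1;1 0 0 0 0 0 -1;1 0 0 0 0 0 -1"}}

```text
t: 4.5
eef_pos: [0.2706, -0.6184, 0.3033]
tool_rot: [-0.0, 0.778, 0.628, -0.0]
contact_force: [-0.1, 0.6, -0.1]
gripper_width: -0.0
```

```bash
cat >> h.py <<'E'
def go(t,yaw=None):
    o=bot.get_obs();M=R.from_quat(np.array(o['tool_rot'])[[1,2,3,0]]).as_matrix()
    yw=np.degrees(np.arctan2(M[1,0],M[0,0]));p=np.array(o['eef_pos'])
    print('t',o['t'],'p',np.round(p,4),'yaw',round(yw,2),'zaxis',np.round(M[:,2],3),'F',np.round(o['contact_force'],2),'T',np.round(o['torque'],2),'w',round(o['gripper_width'],3),'q',np.round(o['q'],2))
    print('units',np.round(M.T@(np.array(t)-p)/.12,3), 'rz', None if yaw is None else round(-(yaw-yw)/4,2))
E
python3 -c "
from h import *
go([.482,-.0717,.3],91.9)"
```

```text
t 4.5 p [ 0.2706 -0.6184  0.3033] yaw 77.84 zaxis [-0. -0. -1.] F [-0.13  0.57 -0.13] T [-0.02  0.01  0.  ] w -0.0 q [ 1.38  0.47 -0.46  1.44  0.21  1.28  2.26]
units [4.824 0.762 0.027] rz -3.52
```

Request:
{"fn": "apply_moves", "kwargs": {"moves": "1 0.3 0.0475 0 0 0 0;1 0.3 0.0475 0 0 0 0;1 0.3 0.0475 0 0 0 0;1 0.3 0.0475 0 0 0 0;1 0.3 0.0475 0 0 0 0;1 0.3 0.0475 0 0 0 0;1 0.3 0.0475 0 0 0 0;1 0.3 0.0475 0 0 0 0;1 0.3 0.0475 0 0 0 0;1 0.3 0.0475 0 0 0 0;1 0.3 0.0475 0 0 0 0;1 0.3 0.0475 0 0 0 0"}}

```text
t: 5.5
eef_pos: [0.4303, -0.2094, 0.3036]
tool_rot: [0.0, 0.779, 0.627, -0.0]
contact_force: [0.0, -0.3, -0.7]
gripper_width: 0.002
```

Request:
{"fn": "apply_moves", "kwargs": {"moves": "1 0.3 0.0475 0 0 0 0;1 0.3 0.0475 0 0 0 0;1 0.3 0.0475 0 0 0 0;1 0.3 0.0475 0 0 0 0;1 0 0 0 0 0 -1;1 0 0 0 0 0 -1;1 0 0 0 0 0 -1;1 0 0 0 0 0 -0.5;1 0 0 0 0 0 0"}}

```text
t: 6.25
eef_pos: [0.4831, -0.0751, 0.3034]
tool_rot: [0.0, 0.696, 0.718, -0.0]
contact_force: [-0.6, -0.3, -0.3]
gripper_width: -0.003
```

```bash
python3 -c "
from h import *
go([.482,-.0717,.3],91.9)
p=snap('side','side1.png');w=snap('wrist','wrist1.png')
print(np.round(w['mount'],3),w['fx'],w['cx'],w['cy'])
"
```

```text
t 6.25 p [ 0.4831 -0.0751  0.3034] yaw 91.72 zaxis [ 0. -0. -1.] F [-0.63 -0.3  -0.32] T [0.06 0.02 0.03] w -0.003 q [ 0.8   0.19 -0.86  1.85  0.15  1.17  1.49]
units [ 0.029 -0.008  0.028] rz -0.05
[[ 1.    -0.001 -0.    -0.001]
 [ 0.001  0.961  0.276 -0.07 ]
 [-0.    -0.276  0.961 -0.143]
 [ 0.     0.     0.     1.   ]] 402.92655862321544 326.71225843526975 238.13085602837975
```

View pics/side1.png

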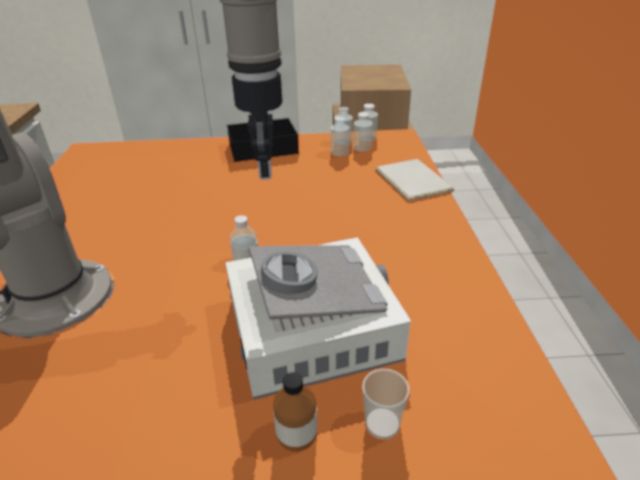

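View pics/wrist1.png

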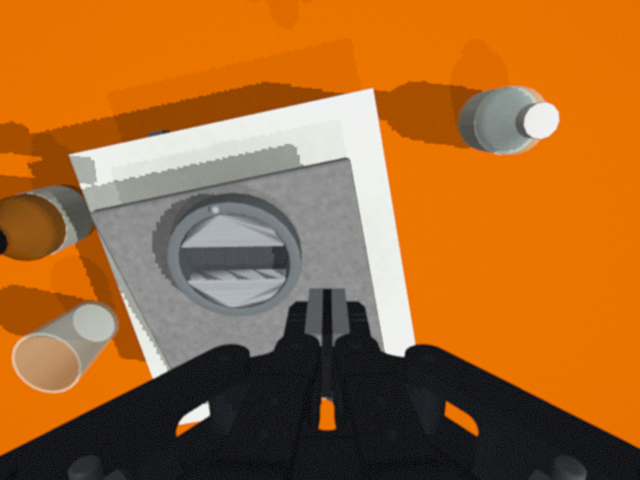

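Request:
{"fn": "apply_moves", "kwargs": {"moves": "1 0.03 -0.02 0.3 0 0 0;1 0 0 0.3 0 0 0;1 0 0 0.3 0 0 0;1 0 0 0.08 0 0 0;1 0 0 0.08 0 0 0;1 0 0 0.08 0 0 0;1 0 0 0.08 0 0 0;1 0 0 0.08 0 0 0;1 0 0 0.08 0 0 0;1 0 0 0.08 0 0 0;1 0 0 0.05 0 0 0;1 0 0 0 0 0 0"}}

```text
t: 7.35
eef_pos: [0.4799, -0.0717, 0.1209]
tool_rot: [-0.001, 0.697, 0.717, -0.0]
contact_force: [-0.3, 0.1, -0.3]
gripper_width: -0.0
```

```bash
python3 -c "
from h import *
go([.48,-.0717,.11],91.9)"
```

```text
t 7.35 p [ 0.4799 -0.0717  0.1209] yaw 91.65 zaxis [-0.002  0.    -1.   ] F [-0.3   0.1  -0.32] T [-0.03  0.01 -0.03] w -0.0 q [ 0.66  0.42 -0.77  2.06  0.4   0.81  1.25]
units [-0.     0.001  0.091] rz -0.06
```

```bash
python3 -c "
from h import *
p=snap('side','side2.png')
cv2.imwrite('pics/side2z.png',cv2.resize(cv2.imread('pics/side2.png')[160:420,190:440],None,fx=2.3,fy=2.3,interpolation=2))"
```

```text
(no output)
```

View pics/side2z.png

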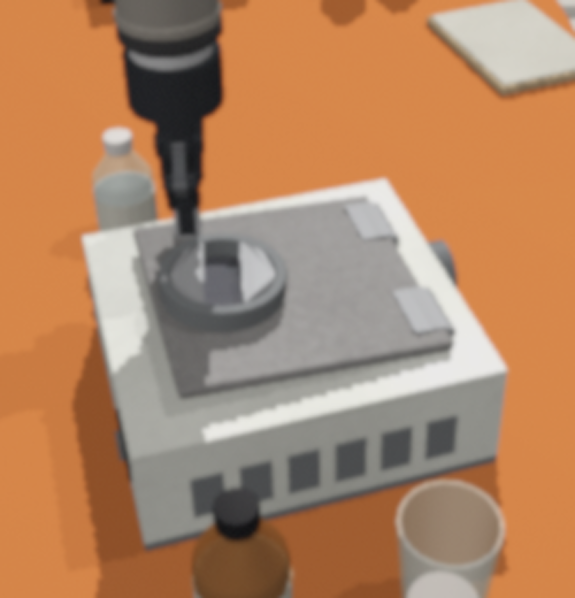

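The cover has come most of the way down, with the fingertips on the pad strip (zoom pixel 187,235). Next I push it to the stop.

Request:
{"fn": "apply_moves", "kwargs": {"moves": "1 0 0 0.03 0 0 0;1 0 0 0.03 0 0 0;1 0 0 0.03 0 0 0;1 0 0 0.02 0 0 0;1 0 0 0 0 0 0"}}

```text
t: 7.82
eef_pos: [0.4806, -0.0716, 0.11]
tool_rot: [0.0, 0.697, 0.717, -0.001]
contact_force: [-7.5, 0.8, 16.7]
gripper_width: -0.002
```

```bash
python3 -c "
from h import *
go([.48,-.0717,.11],91.9)"
```

```text
t 7.8167 p [ 0.4806 -0.0716  0.11  ] yaw 91.65 zaxis [-0.001 -0.001 -1.   ] F [-7.5   0.8  16.73] T [-0.06  1.53  0.03] w -0.002 q [ 0.64  0.44 -0.75  2.07  0.42  0.79  1.23]
units [-0.001 -0.005 -0.   ] rz -0.06
```

Request:
{"fn": "apply_moves", "kwargs": {"moves": "1 0 0 0.01 0 0 0;1 0 0 0 0 0 0;1 0 0 0 0 0 0;1 0 0 0 0 0 0;1 0 0 -0.15 0 0 0;1 0 0 -0.3 0 0 0;1 0 0 -0.3 0 0 0;1 0 0 -0.3 0 0 0;1 0 0 0 0 0 0"}}

```text
t: 8.57
eef_pos: [0.4847, -0.0711, 0.2401]
tool_rot: [0.005, 0.697, 0.717, 0.003]
contact_force: [0.9, 0.3, -0.4]
gripper_width: 0.002
```

```bash
python3 - <<'E'
from h import *
go([.504,-.1448,.24],91.9)
o=bot.get_obs()
p=snap('side','side3.png');w=snap('wrist','wrist3.png');t=snap('top','top3.png')
cv2.imwrite('pics/side3z.png',cv2.resize(cv2.imread('pics/side3.png')[200:420,190:440],None,fx=2.3,fy=2.3,interpolation=2))
M=R.from_quat(np.array(o['tool_rot'])[[1,2,3,0]]).as_matrix()
for q in (p,t,w):
    r=nets.spot_point(q,'slot')
    if not r: continue
    uv=r[0]['location']
    if 'mount' in q:
        T=np.eye(4);T[:3,:3]=M;T[:3,3]=o['eef_pos'];q['view']=np.linalg.inv(T@np.array(q['mount']))
    print(np.round(uv,1),r[0]['score'],atz(q,uv,.13), 'pred',proj(q,[.504,-.1448,.13]))
E
```

```text
t 8.5667 p [ 0.4847 -0.0711  0.2401] yaw 91.66 zaxis [ 0.011 -0.002 -1.   ] F [ 0.85  0.26 -0.41] T [-0.02 -0.05  0.05] w 0.002 q [ 0.76  0.26 -0.86  1.94  0.23  1.03  1.41]
units [-0.618  0.143  0.004] rz -0.06
[285.9 280.5] 0.56 [ 0.50922322 -0.14393634  0.13      ] pred [282.98920079 280.95742203]
[215.  268.1] 0.65 [ 0.51196692 -0.14619312  0.13      ] pred [216.48670706 256.91779467]
```

View pics/wrist3.png

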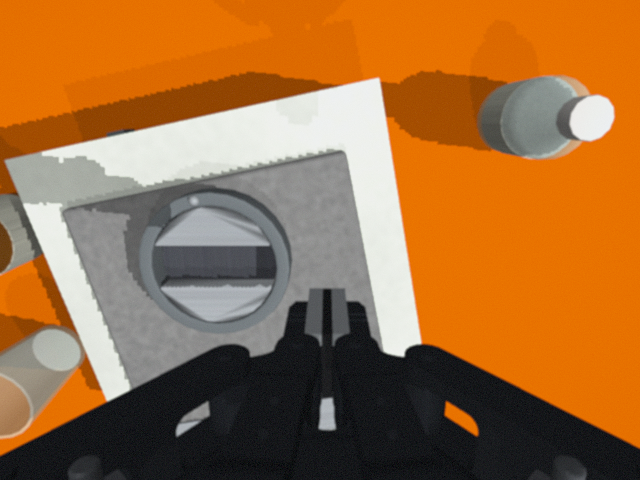

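View pics/side3z.png

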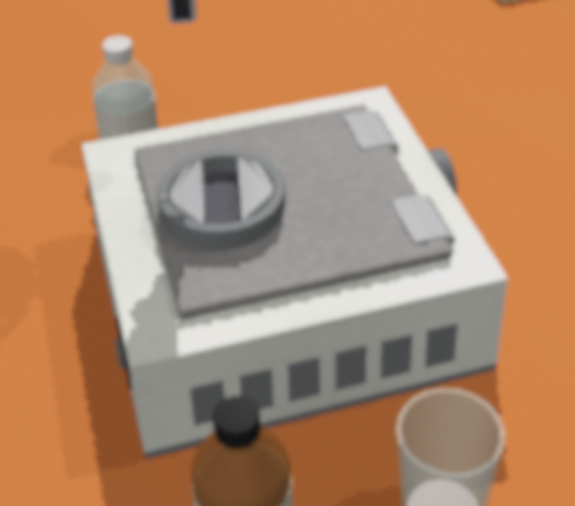

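```bash
python3 - <<'E'
from h import *
go([.504,-.1448,.24],91.9)
o=bot.get_obs()
w=imaging.read_camera('wrist');s=imaging.read_camera('side');t=imaging.read_camera('top')
M=R.from_quat(np.array(o['tool_rot'])[[1,2,3,0]]).as_matrix()
T=np.eye(4);T[:3,:3]=M;T[:3,3]=o['eef_pos'];w['view']=np.linalg.inv(T@np.array(w['mount']))
yaw=.2145;C=np.array([.504,-.1448])
def draw(q,f,box,k):
    l,tp,r,b=box
    im=cv2.resize(q['image'][tp:b,l:r,::-1],None,fx=k,fy=k,interpolation=2).copy()
    def pl(pts,col):
        a=np.array([(proj(q,x)-[l,tp]+.5)*k for x in pts]).astype(np.int32);cv2.polylines(im,[a],False,col,1)
    th=np.linspace(0,2*np.pi,80)
    for rr,col in((.05,(0,255,0)),(.04,(0,255,255))): pl([[C[0]+rr*np.cos(a),C[1]+rr*np.sin(a),.13] for a in th],col)
    fa=np.radians(10.4); d=np.array([-np.sin(yaw-fa),np.cos(yaw-fa)]);n=np.array([d[1],-d[0]])
    for z,col in((.13,(0,0,255)),(.114,(255,0,0))):
        for sgn in(1,-1): pl([[*(C+sgn*n*.015+d*e),z] for e in(-.037,.037)],col)
    cv2.imwrite('pics/'+f,im)
draw(w,'ow.png',(100,160,330,350),3)
draw(s,'os.png',(240,240,350,330),6)
draw(t,'ot.png',(370,220,440,300),7)
E
```

```text
t 8.8667 p [ 0.4797 -0.0717  0.2323] yaw 91.65 zaxis [-0.002  0.001 -1.   ] F [-0.91 -0.52 -0.65] T [-0.01 -0.06  0.01] w -0.006 q [ 0.76  0.26 -0.85  1.95  0.23  1.03  1.4 ]
units [-0.615  0.185 -0.065] rz -0.06
```

View pics/ow.png

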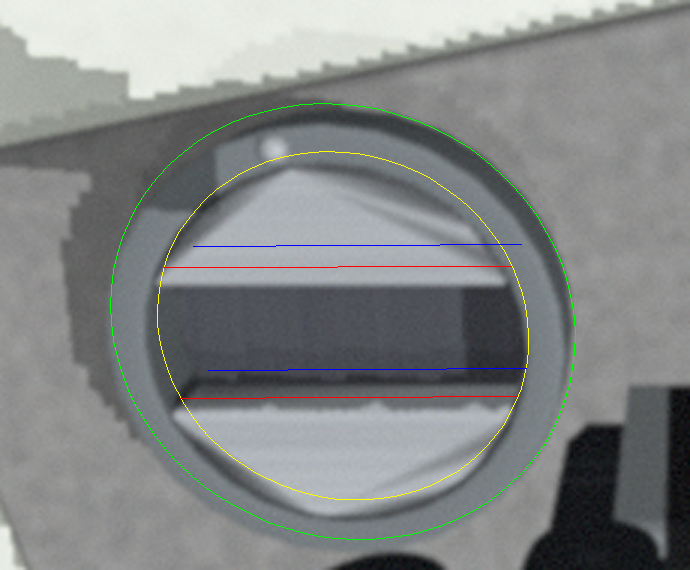

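View pics/os.png

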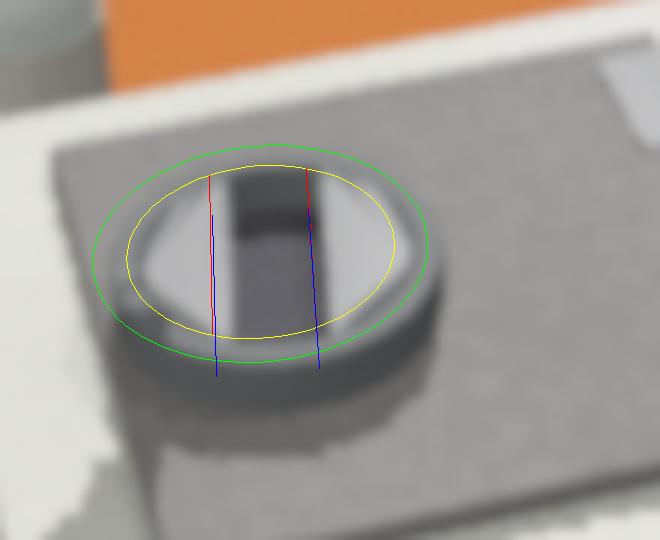

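View pics/ot.png

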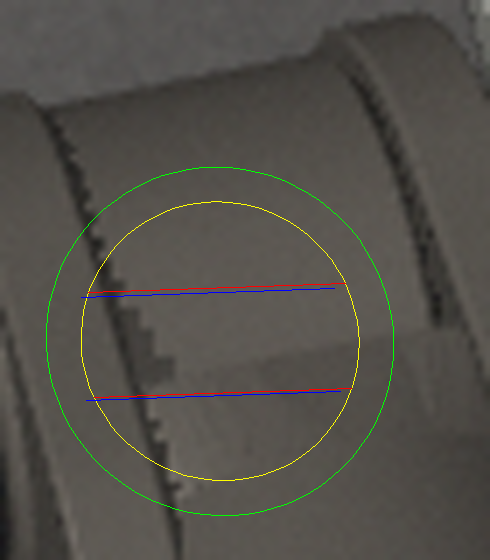

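Request:
{"fn": "apply_moves", "kwargs": {"moves": "0.16 -0.2 0.072 0 0 0 0;0.16 -0.2 0.072 0 0 0 0;0.16 -0.217 0.072 0 0 0 0;0.16 0 0 0.2 0 0 -0.06;0.16 0 0 0.2 0 0 0;0.16 0 0 0.1 0 0 0;0.16 0 0 0 0 0 0;0.16 0 0 0 0 0 0"}}

```text
t: 9.68
eef_pos: [0.5084, -0.1443, 0.1734]
tool_rot: [-0.001, 0.695, 0.719, -0.0]
contact_force: [0.6, 1.6, 1.2]
gripper_width: 0.418
```

```bash
python3 - <<'E'
from h import *
go([.5077,-.145,.118],91.9)
w=snap('wrist','wrist4.png');s=snap('side','side4.png')
cv2.imwrite('pics/side4z.png',cv2.resize(cv2.imread('pics/side4.png')[200:350,210:370],None,fx=4,fy=4,interpolation=2))
E
```

```text
t 9.6833 p [ 0.5084 -0.1443  0.1734] yaw 91.95 zaxis [-0.001  0.001 -1.   ] F [0.65 1.64 1.18] T [ 0.06 -0.02  0.04] w 0.418 q [ 0.78  0.41 -0.77  1.92  0.35  0.95  1.45]
units [-0.006 -0.005  0.462] rz 0.01
```

View pics/wrist4.png

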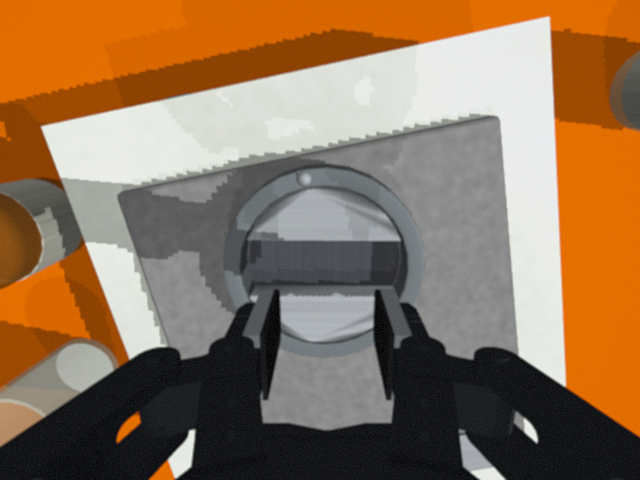

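View pics/side4z.png

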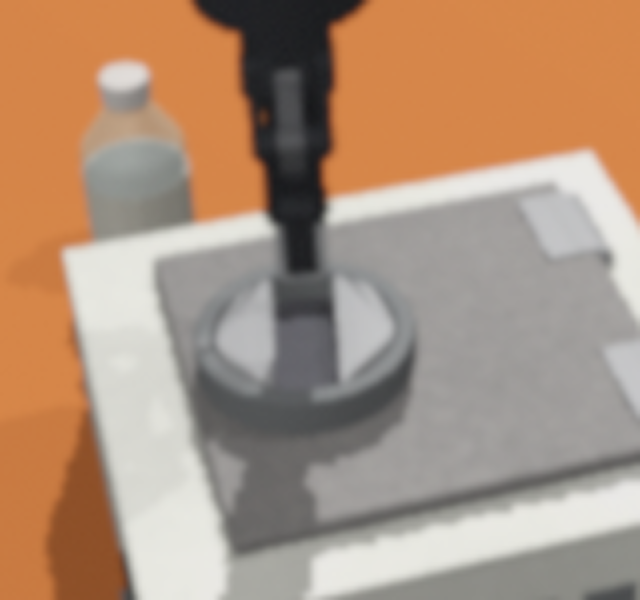

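```bash
python3 - <<'E'
from h import *
o=bot.get_obs()
w=imaging.read_camera('wrist')
M=R.from_quat(np.array(o['tool_rot'])[[1,2,3,0]]).as_matrix()
T=np.eye(4);T[:3,:3]=M;T[:3,3]=o['eef_pos'];w['view']=np.linalg.inv(T@np.array(w['mount']))
for uv in ((325,241),(325,287),(325,292),(246,265),(408,265),(224,262),(424,262),(324,163),(324,357)): print(uv,atz(w,uv,.13))
print(proj(w,[.508,-.145,.13]))
g=w['image'][:,325].astype(int).sum(1); print(list(zip(range(230,300,2),g[230:300:2])))
E
```

```text
(325, 241) [ 0.4952053  -0.14655615  0.13      ]
(325, 287) [ 0.51932942 -0.14578651  0.13      ]
(325, 292) [ 0.52205154 -0.14569967  0.13      ]
(246, 265) [ 0.50888661 -0.18523731  0.13      ]
(408, 265) [ 0.50622584 -0.10511216  0.13      ]
(224, 262) [ 0.50767251 -0.19606087  0.13      ]
(424, 262) [ 0.50439507 -0.09735729  0.13      ]
(324, 163) [ 0.45777147 -0.14821111  0.13      ]
(324, 357) [ 0.55940225 -0.14503897  0.13      ]
[327.31707271 265.85480875]
[(230, np.int64(508)), (232, np.int64(512)), (234, np.int64(519)), (236, np.int64(485)), (238, np.int64(288)), (240, np.int64(245)), (242, np.int64(238)), (244, np.int64(253)), (246, np.int64(245)), (248, np.int64(246)), (250, np.int64(238)), (252, np.int64(257)), (254, np.int64(237)), (256, np.int64(235)), (258, np.int64(237)), (260, np.int64(235)), (262, np.int64(233)), (264, np.int64(242)), (266, np.int64(224)), (268, np.int64(213)), (270, np.int64(227)), (272, np.int64(222)), (274, np.int64(215)), (276, np.int64(215)), (278, np.int64(151)), (280, np.int64(140)), (282, np.int64(214)), (284, np.int64(284)), (286, np.int64(291)), (288, np.int64(317)), (290, np.int64(297)), (292, np.int64(386)), (294, np.int64(534)), (296, np.int64(532)), (298, np.int64(518))]
```

Request:
{"fn": "apply_moves", "kwargs": {"moves": "0.16 -0.01 -0.005 0.12 0 0 0;0.16 0 0 0.12 0 0 0;0.16 0 0 0.12 0 0 0;0.16 0 0 0.03 0 0 0;0.16 0 0 0.03 0 0 0;0.16 0 0 0.03 0 0 0;0.16 0 0 0.02 0 0 0;0.16 0 0 0 0 0 0"}}

```text
t: 10.5
eef_pos: [0.5083, -0.1461, 0.1176]
tool_rot: [0.0, 0.695, 0.719, 0.0]
contact_force: [-0.3, -0.6, -0.6]
gripper_width: 0.418
```

```bash
python3 - <<'E'
from h import *
go([.5078,-.1455,.114],91.9)
w=snap('wrist','wrist5.png');s=snap('side','side5.png')
cv2.imwrite('pics/side5z.png',cv2.resize(cv2.imread('pics/side5.png')[200:350,210:370],None,fx=4,fy=4,interpolation=2))
E
```

```text
t 10.5 p [ 0.5083 -0.1461  0.1176] yaw 91.89 zaxis [ 0. -0. -1.] F [-0.32 -0.6  -0.57] T [-0.01 -0.01 -0.03] w 0.418 q [ 0.74  0.48 -0.73  1.97  0.42  0.85  1.39]
units [ 0.005 -0.004  0.03 ] rz -0.0
```

View pics/wrist5.png

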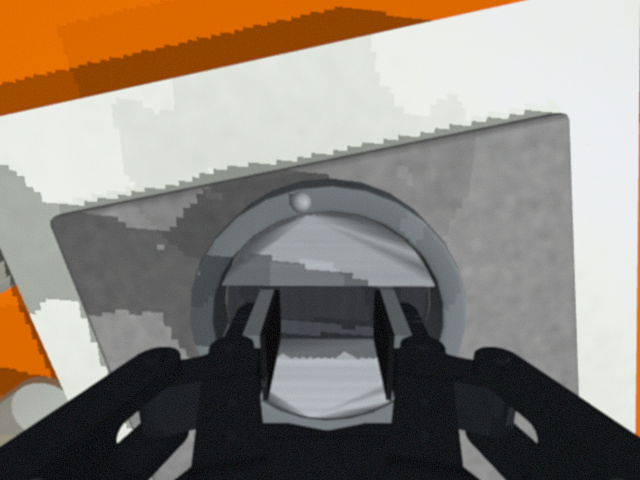

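View pics/side5z.png

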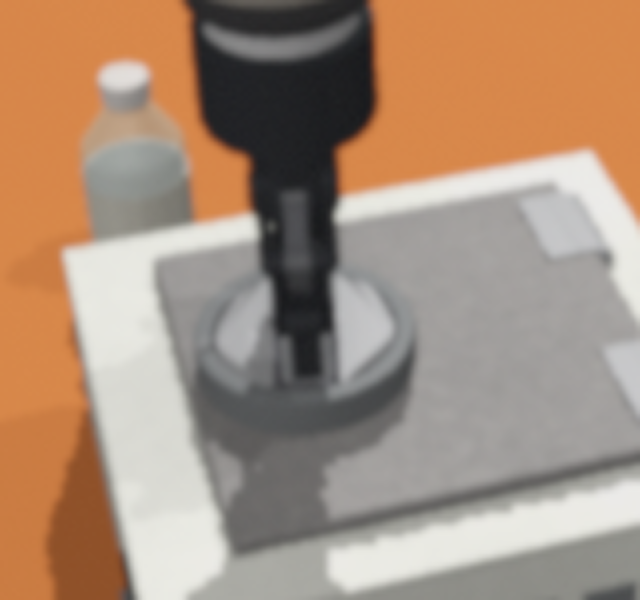

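Request:
{"fn": "apply_moves", "kwargs": {"moves": "0.16 0.005 -0.004 0.025 0 0 0.5;0.16 0 0 0 0 0 1;0.16 0 0 0 0 0 1;0.16 0 0 0 0 0 1;0.16 0 0 0 0 0 0"}}

```text
t: 11.02
eef_pos: [0.5078, -0.1456, 0.1147]
tool_rot: [0.0, 0.778, 0.628, 0.0]
contact_force: [-0.1, -0.1, 1.2]
gripper_width: 0.415
```

```bash
python3 - <<'E'
from h import *
go([.5078,-.1455,.114],91.9-90)
E
```

```text
t 11.0167 p [ 0.5078 -0.1456  0.1147] yaw 77.76 zaxis [ 0.001 -0.    -1.   ] F [-0.15 -0.13  1.2 ] T [ 0.05 -0.05 -0.03] w 0.415 q [ 0.69  0.47 -0.67  1.97  0.39  0.83  1.17]
units [0.001 0.    0.005] rz 18.97
```

Request:
{"fn": "apply_moves", "kwargs": {"moves": "0.16 0 0 0 0 0 1;0.16 0 0 0 0 0 1;0.16 0 0 0 0 0 1;0.16 0 0 0 0 0 1;0.16 0 0 0 0 0 1;0.16 0 0 0 0 0 1;0.16 0 0 0 0 0 1;0.16 0 0 0 0 0 1"}}

```text
t: 11.68
eef_pos: [0.5079, -0.1456, 0.1147]
tool_rot: [0.0, 0.921, 0.39, 0.0]
contact_force: [0.9, -0.3, -0.9]
gripper_width: 0.423
```

```bash
python3 - <<'E'
from h import *
go([.5078,-.1455,.114],4)
s=snap('side','side6.png')
cv2.imwrite('pics/side6z.png',cv2.resize(cv2.imread('pics/side6.png')[200:350,210:370],None,fx=4,fy=4,interpolation=2))
snap('wrist','wrist6.png')
E
```

```text
t 11.6833 p [ 0.5079 -0.1456  0.1147] yaw 45.85 zaxis [ 0.001 -0.    -1.   ] F [ 0.95 -0.34 -0.89] T [-0.07 -0.02  0.11] w 0.423 q [ 0.6   0.44 -0.54  1.98  0.31  0.8   0.68]
units [ 0.    -0.001  0.006] rz 10.46
```

View pics/side6z.png

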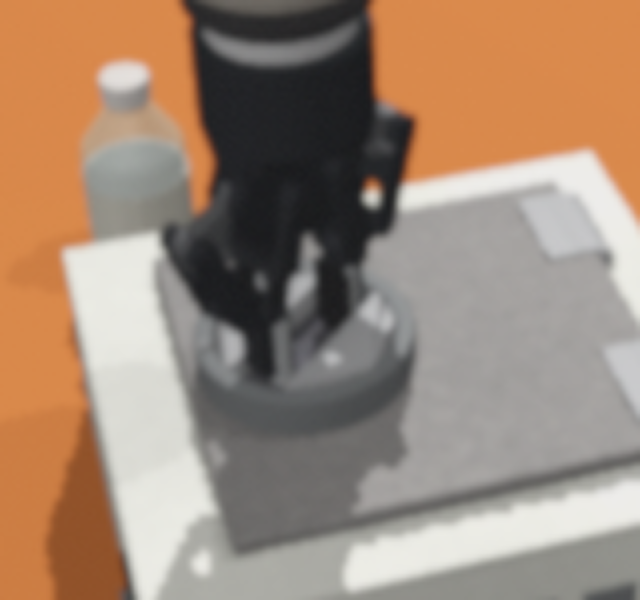

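View pics/wrist6.png

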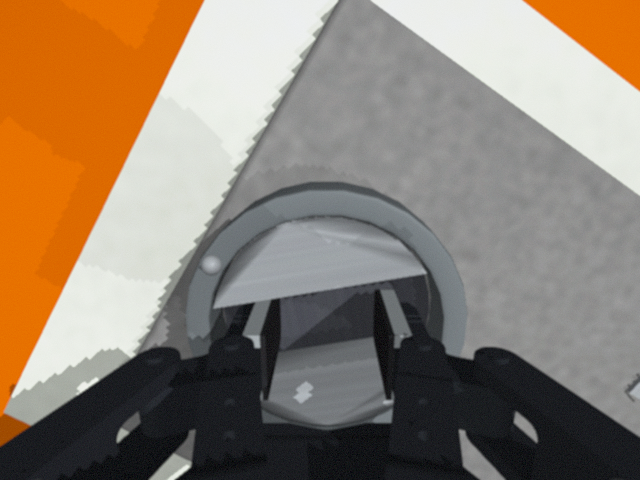

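The disc is following: the slot lags the fingers by about 8°, so the slack was as expected, and the collar pip is at (210,264). I carry on to the stop.

Request:
{"fn": "apply_moves", "kwargs": {"moves": "0.16 0 0 0 0 0 1;0.16 0 0 0 0 0 1;0.16 0 0 0 0 0 1;0.16 0 0 0 0 0 1;0.16 0 0 0 0 0 1;0.16 0 0 0 0 0 1;0.16 0 0 0 0 0 1;0.16 0 0 0 0 0 1;0.16 0 0 0 0 0 1;0.16 0 0 0 0 0 0"}}

```text
t: 12.62
eef_pos: [0.5079, -0.1457, 0.1146]
tool_rot: [0.0, 0.996, 0.087, 0.0]
contact_force: [0.5, -0.8, 0.6]
gripper_width: 0.422
```

```bash
python3 - <<'E'
from h import *
go([.5078,-.1455,.114],4)
E
```

```text
t 12.6167 p [ 0.5079 -0.1457  0.1146] yaw 9.95 zaxis [ 0.001 -0.    -1.   ] F [ 0.54 -0.83  0.64] T [-0.08 -0.08  0.04] w 0.422 q [ 0.48  0.42 -0.4   1.99  0.22  0.78  0.13]
units [-0.001 -0.002  0.005] rz 1.49
```

Request:
{"fn": "apply_moves", "kwargs": {"moves": "0.16 0 0 0 0 0 0.5;0.16 0 0 0 0 0 0.5;0.16 0 0 0 0 0 0.5;0.16 0 0 0 0 0 0.3;0.16 0 0 0 0 0 0"}}

```text
t: 13.03
eef_pos: [0.5079, -0.1457, 0.1146]
tool_rot: [0.0, 1.0, 0.025, 0.0]
contact_force: [1.0, 0.6, 1.9]
gripper_width: 0.42
```

```bash
python3 - <<'E'
from h import *
go([.5078,-.1455,.114],4)
snap('wrist','wrist7.png')
E
```

```text
t 13.0333 p [ 0.5079 -0.1457  0.1146] yaw 2.84 zaxis [ 0.001 -0.    -1.   ] F [0.97 0.61 1.92] T [-0.33 -0.11  0.17] w 0.42 q [ 0.46  0.41 -0.37  1.99  0.21  0.77  0.02]
units [-0.001 -0.002  0.005] rz -0.29
```

View pics/wrist7.png

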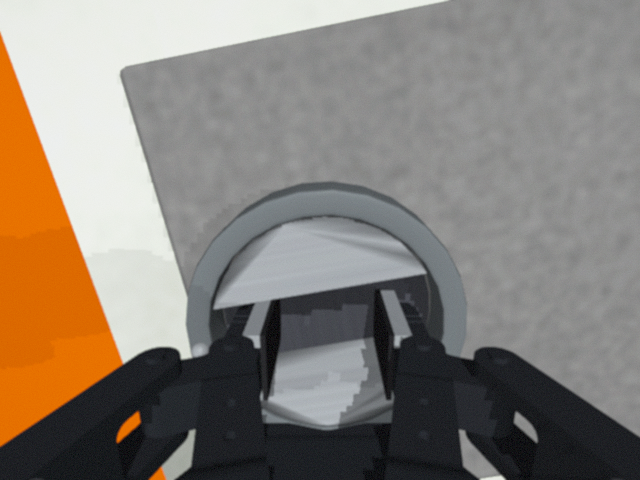

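Request:
{"fn": "apply_moves", "kwargs": {"moves": "0.16 0 0 0 0 0 0.5;0.16 0 0 0 0 0 0.5;0.16 0 0 0 0 0 0"}}

```text
t: 13.33
eef_pos: [0.5079, -0.1457, 0.1146]
tool_rot: [0.001, 1.0, -0.008, 0.0]
contact_force: [-0.2, -3.0, 4.2]
gripper_width: 0.42
```

```bash
python3 - <<'E'
from h import *
go([.5078,-.1455,.114],0)
E
```

```text
t 13.3333 p [ 0.5079 -0.1457  0.1146] yaw -0.88 zaxis [ 0.001 -0.002 -1.   ] F [-0.19 -2.95  4.22] T [-0.67  0.05  2.43] w 0.42 q [ 0.45  0.41 -0.35  1.99  0.2   0.77 -0.04]
units [-0.001 -0.002  0.005] rz -0.22
```

Request:
{"fn": "apply_moves", "kwargs": {"moves": "0.16 0 0 0 0 0 -1;0.16 0 0 0 0 0 -1;0.16 0 0 0 0 0 0;0.16 0 0 -0.1 0 0 0;0.16 0 0 -0.2 0 0 0;0.16 0 0 -0.3 0 0 0;0.16 0 0 -0.3 0 0 0;0.16 0 0 -0.3 0 0 0;0.16 0 0 0 0 0 0;0.16 0 0 0 0 0 0"}}

```text
t: 14.17
eef_pos: [0.5089, -0.1455, 0.2613]
tool_rot: [0.001, 0.998, 0.058, 0.003]
contact_force: [-0.8, -0.9, -0.2]
gripper_width: 0.423
```

```bash
python3 - <<'E'
from h import *
go([.5078,-.1455,.114],0)
snap('wrist','wrist8.png');s=snap('side','side8.png')
cv2.imwrite('pics/side8z.png',cv2.resize(cv2.imread('pics/side8.png')[200:450,200:440],None,fx=2.4,fy=2.4,interpolation=2))
E
```

```text
t 14.1667 p [ 0.5089 -0.1455  0.2613] yaw 6.6 zaxis [ 0.005 -0.001 -1.   ] F [-0.75 -0.86 -0.17] T [0.06 0.03 0.02] w 0.423 q [ 0.52  0.24 -0.42  1.85  0.11  1.08  0.17]
units [-0.015 -0.003  1.227] rz 1.65
```

View pics/wrist8.png

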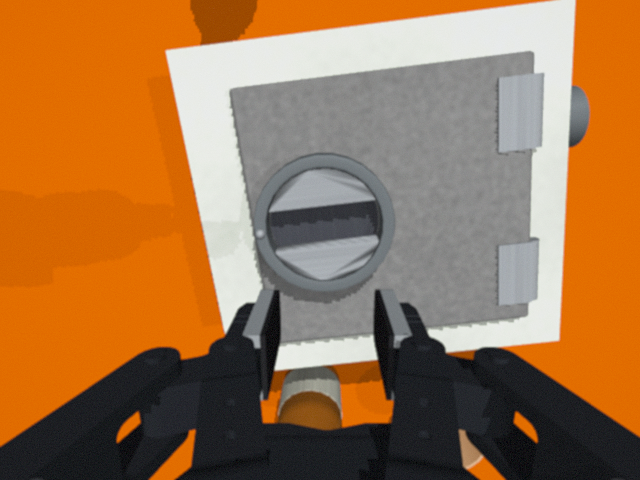

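View pics/side8z.png

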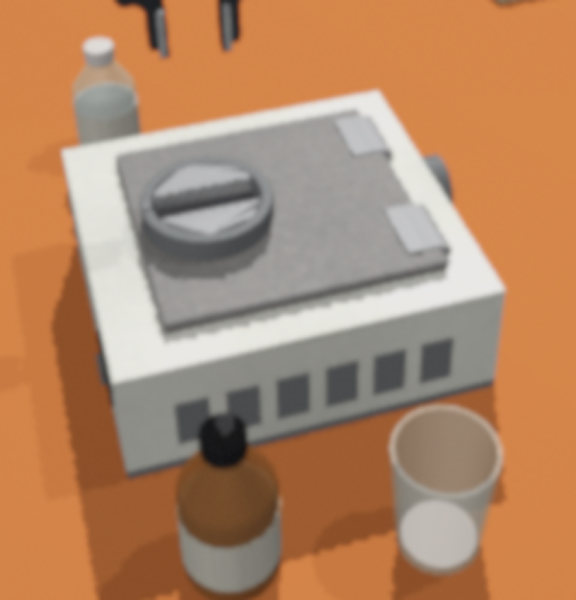

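```bash
python3 - <<'E'
from h import *
o=bot.get_obs()
w=imaging.read_camera('wrist')
M=R.from_quat(np.array(o['tool_rot'])[[1,2,3,0]]).as_matrix()
T=np.eye(4);T[:3,:3]=M;T[:3,3]=o['eef_pos'];w['view']=np.linalg.inv(T@np.array(w['mount']))
cv2.imwrite('pics/w9.png',cv2.resize(w['image'][140:300,240:410,::-1],None,fx=4,fy=4,interpolation=2))
def ang(a,b,z):
    A,B=atz(w,a,z),atz(w,b,z);d=B-A;return np.degrees(np.arctan2(d[1],d[0]))
print('slot up',ang((270,212),(377,201),.13),'low',ang((275,253),(380,236),.13))
print('box left',ang((166,50),(575,0),.1),'cover left',ang((232,89),(530,52),.11),'box right',ang((225,370),(560,341),.1))
E
```

```text
slot up 12.566862339742293 low 16.20202241757608
box left 12.916017678520802 cover left 13.205447096805765 box right 12.237928492138447
```

View pics/w9.png

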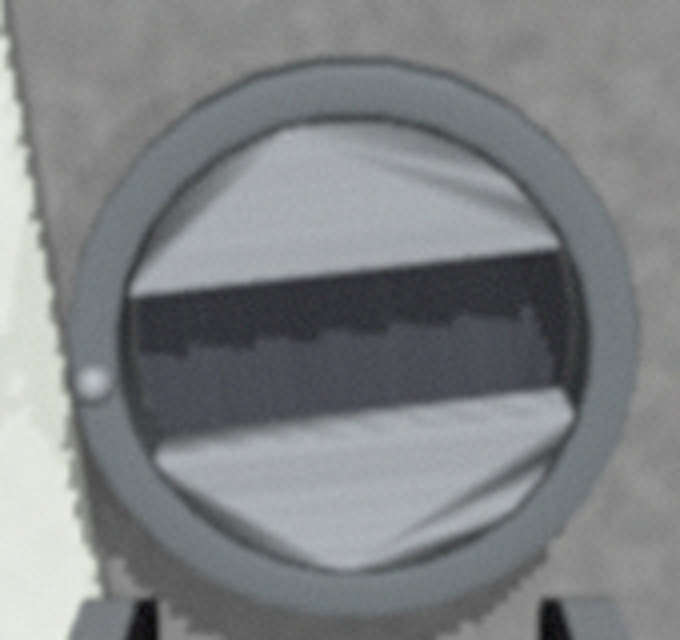

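```bash
python3 - <<'E'
from h import *
go([.5078,-.1455,.114],0)
print(bot.hand_in())
E
```

```text
t 14.3167 p [ 0.5066 -0.1453  0.2573] yaw 6.65 zaxis [-0.002  0.001 -1.   ] F [ 0.62  0.4  -0.72] T [ 0.06  0.03 -0.05] w 0.424 q [ 0.52  0.24 -0.42  1.85  0.11  1.07  0.17]
units [0.012 0.004 1.194] rz 1.66
the job is handed in; nothing more can be done
None
```

I pushed the cover shut and turned the fastener clockwise to its stop, then handed the job in at about 14.3 s of the 48 s. `hand_in` gives no verdict, so success rests on the checks below.

- **Cover:** I pressed the closed fingertips on the clear strip until they stood at z = 0.110 m with about 17 N upward. That is the height the pad should have when shut. The later pictures also show the cover lying level.
- **Fastener:** I set the partly open fingers in the slot and turned until the moment rose to about 2.4 Nm, against the 0.12 Nm of friction. I then backed off within the slack and lifted straight out.
- **Locked position:** In the last wrist picture one slot edge lies at 12.6° and the other at 16.2°, and the box axis at about 12.2 to 13.2°. A closer look at an enlarged picture put the slot nearer 13 to 14°. The slot points at the pip, well inside the 8.6° allowed.
- **Bottles and beaker:** They look upright and unmoved in the last side picture. I did not measure their positions again.
- **Clearance:** The fingertips finished about 13 cm above the fastener, with no contact force beyond noise.

One disagreement came up: the slot position worked out from the box corners was about 4 mm off in x from what the wrist and side pictures showed. I used the picture value, and the fingers entered the slot without touching.

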